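Zero the bench thickness gauge

TASK

Zero the bench thickness gauge: draw the fibreboard coupon out from under its raised measuring foot and lay it flat on the bench, clear of the gauge, without dropping it. Then push the lift lever over its centre until it snaps against the other stop and the foot is down on the bare table, and after that turn the dial's bezel until its zero line lies exactly under the pointer. Leave everything else on the bench where it stands.

Things in the scene. Friction and masses are not known exactly. Their poses are not given: they have to be found in the camera images.
- gauge: Bench thickness gauge, fixed, grey casting. Origin on the bench straight under the measuring foot; +x runs to its column, +y to the left, z up. Base x -55 to 160, y +-60, 28 mm high. Steel table under the foot: 64 (x) x 96 (y) mm, top 50 mm up. Column x 73 to 111 mm, 40 mm wide, 160 mm high; arm 34 mm wide, top 147 mm up. Highest parts: dial (186 mm) and lift lever.
- dial_centre (a point): Centre of the bezel, half-way up it, 176 mm over the bench, straight over the foot. The dial faces up. The bezel is a ribbed metal ring 64 mm in diameter and 20 mm tall (166 to 186 mm up); the fixed case under it is 54 mm across. The white graduated face turns with the bezel.
- bezel (a joint): Bezel angle in rad, growing anticlockwise seen from above. 0 = the zero line points along the gauge's +x (to the column), where the pointer rests once the foot is down on the bare table. Starts 0.4 to 1.2. Turns either way against a light friction of 0.04 N m and stays where it is left.
- zero_line (a point): The zero line: the one broad black line on the white face, carried on by a black block on the bezel's rim. This point is on the line, 24 mm from the dial's centre.
- pointer_tip (a point): Tip of the black pointer, 24 mm from the dial's centre. One turn for 10 mm of foot travel (50 divisions of 0.2 mm); it follows the foot.
- lift_lever (a joint): Lift lever angle in rad: 0 = leaning 0.6 rad to the gauge's right (-y), foot raised; 0.6 = upright, dead centre; 1.2 = leaning 0.6 rad to the left (+y), foot down. A spring holds it at either stop: 0.33 N m (5 N at the grip) to start it, falling to nothing at the centre, then it snaps over. With the coupon under the foot it cannot snap over.
- lever_grip (a point): Point on the axis of the lever's black tapered grip, 70 mm from the pivot; the grip is about 19 mm thick there and ends 18 mm further out. It stands behind the column, leaning right at first (198 mm over the bench), and swings sideways across the gauge; its end is 229 mm up when upright.
- lever_pivot (a point): Pivot of the lift lever, behind the column: 128 mm along the gauge's +x from the origin and 140 mm over the bench. The lever turns about the gauge's x axis.
- foot_face (a point): Centre of the underside of the round measuring foot, 26 mm across: 64 mm over the bench when raised (14 mm over the table), 50 mm when down.
- coupon_centre (a point): Centre of the brown fibreboard coupon, 200 x 50 x 8 mm, about 60 g; x along its width, y along its length, z up through its thickness. It lies loose across the table under the foot, 6 mm of free height over it, its longer end sticking out to the gauge's right (-y).
- coupon_tail (a point): A point on the coupon's centre line, half-way up its thickness, 22 mm from the outer end of the end that sticks out: a good place to take it, across its 50 mm width. It is 54 mm over the bench at first with nothing under it.
- disc_stack: Stack of round brown sample discs, 62 mm across, 12 mm high, at the bench's front edge, left of the gauge. Leave alone. Origin under its centre.
- beaker: Clear beaker, 54 mm across, 70 mm high, behind the gauge. Leave alone. Origin under its centre.
- tape_roll: Roll of masking tape lying flat, 96 mm across, 25 mm high, right of the gauge. Leave alone. Origin under its centre.
- pans: Stack of shallow metal pans, 69 mm across, 14 mm high, behind the lever press on the left. Leave alone. Origin under its centre.
- dish: Clear petri dish, 61 mm across, 13 mm high, behind the gauge on the right. Leave alone. Origin under its centre.
- brown_bottle: Brown dropper bottle, 38 mm across, 82 mm high, at the back right. Leave alone. Origin under its centre.
- notebook: Notebook lying flat, 210 x 152 x 13 mm, left of the lever press. Leave alone. Origin under its centre.
- vial: White vial with a dark cap, 22 mm across, 58 mm high, behind the gauge on the left. Leave alone. Origin under its centre.

How it is judged:
By the outcome, as a careful person would: the job done as asked, in the order asked, and still so for the second after the job is handed in, with the robot touching nothing.
It also fails if it takes over 70 s, if anything falls off the work surface, if the arm or the gripper's body presses on something with over 40 N, if the wrist force passes 120 N, or if a joint passes its speed limit or range.

ROBOT

A 6-joint arm with a two-finger parallel gripper is mounted at the origin on a cart in front of the work surface, level with it; the furniture and walls round the work are solid. World frame = base frame: x ahead of the robot, y to its left, z up, the work surface at z = 0. Lengths are in m, angles in rad, forces in N, time in s.
With the tool pointing down it reaches from about 0.25 to 0.775 m from the base axis. Payload 4 kg.
Tool frame: the origin (TCP) lies midway between the tips of the shut fingers; the grasp point (between the pads) lies 19 mm behind it; z points along the fingers, x is the direction in which the jaws open and shut, and the axes are right-handed (so a half turn about z gives the same grasp; the last joint's range is limited). The gripper opens to 94 mm and grips with 3 to 60 N. Pads are 16 mm wide; open, the fingers measure 119 mm over their backs; the gripper's body (75 mm by 177 mm) begins 78 mm behind the grasp point.
Start: joints at [-1.421, 0.087, 1.371, -0, 1.684, -0.103], TCP at [0.138, -0.533, 0.206] pointing down, gripper open.
Joint ranges: [-3.1, 3.1], [-0.76, 2.03], [0.27, 2.55], [-1.08, 4.22], [0.17, 2.65], [-2.57, 2.57]. Speed limits (rad/s): [2.79, 2.79, 3.14, 3.14, 3.14, 3.14].

INTERFACE

Orientations are given as [roll, pitch, yaw] about the fixed x, y, z axes, in that order (R = Rz(yaw) Ry(pitch) Rx(roll)).
In Python, from bench import robot, eyes, close_job gives the robot as it stands.
- The arm moves only by the shell command python3 -m jog 'ROWS'. ROWS is JSON, a list of rows, each a list of 3 entries, a list of its own where there are three numbers: the turn, a rotation vector about the tool's x, y, z in degrees, then the shift along the tool's x, y, z in mm, then the closure, from -1 (fully open) to 1 (shut). In form: [[[wx, wy, wz], [x, y, z], claw], ...]. A call has 1 to 5 rows; each row is the pose to reach, as a shift and turn from the pose commanded when the call began, along the tool's axes at that moment; what a row does not reach only later rows make up. A row lasts 1/10 s, in which the tool goes at most 50 mm and 8.59 degrees, less where a joint would pass 70% of its speed; a pose out of reach is approached as far as the arm can. A call with a gripper value outside its range is refused whole. The fingers move at their own pace and stop on an object; the grip force is fixed at half the most. Time passes only in rows, so rows that repeat a pose let the fingers close. It gives the time, the measured TCP pose, the force and the opening at its end, in the units of the state.
- robot.get_obs(): the state, without advancing time (a new reading comes with each control period).
- eyes.snapshot(name): name is "scene" or "top"; returns (picture, depth): 480x640x3 uint8, red, green, blue; 480x640 float32, m along the optical axis (not along the pixel's ray), 0 where there is no reading.
- eyes.camera_params(name): a dict with "mtx" (3x3 intrinsics, pixels), "world_to_cam" (4x4, takes a point from world to camera coordinates). Camera axes: x right, y up, looking along -z (the intrinsics and any distortion apply to the point x, -y, -z); pixel columns grow to the right and rows downward; lengths in m; the calibration is good to about 2 mm. A picture is of the moment at which its call begins. camera_params takes no time and is no camera call.
- close_job(): hands the job in, once; it reports no verdict.
The state is a dict: "time": time; "joint_positions": joint angles; "qvel": joint speeds; "joint_torque": joint torques, N m; "tool_pos": TCP position; "ee_rot": TCP orientation; "wrist_force": force on the tool from outside, world axes, zero at the start; "wrist_torque": the same for the moment, N m; "width": finger opening in m.
Only numpy, scipy, OpenCV 4.12 (cv2) and the standard library are available. Lean on these libraries where they do the work, as an engineer would, in place of code of your own. Each camera call takes 0.05 s, during which the arm holds its last target. There are 200 camera calls.

## Working session

There is one attempt and no reset: what is moved stays moved. The work goes in short steps, Python scripts to look and compute and a shell command to move; the robot and the scene stay as the last step left them, time stands still between calls to the robot, and variables do not carry over. Pictures are saved under pics/ and viewed, about 8 in all and at most 12, crops included, and the job is handed in when it is done.

```bash
ls; mkdir -p pics; python3 - <<'E'
from bench import robot, eyes
import cv2,numpy as np
o=robot.get_obs(); print({k:np.round(v,4) for k,v in o.items()})
for n in("scene","top"):
    p,d=eyes.snapshot(n); cv2.imwrite(f"pics/{n}0.png",p[:,:,::-1]); np.save(f"{n}_d.npy",d)
    c=eyes.camera_params(n); print(n,{k:np.round(v,3).tolist() if k in('mtx','world_to_cam') else v for k,v in c.items()})
E
```

```text
pics
{'time': np.float64(0.0), 'joint_positions': array([-1.4211,  0.0879,  1.3722, -0.    ,  1.6836, -0.1031]), 'qvel': array([-0.0007, -0.0007, -0.0009,  0.0017,  0.0002,  0.0001]), 'joint_torque': array([ 1.60000e-03, -3.40181e+01, -3.02422e+01,  7.21000e-02,
        3.29000e-02, -2.00000e-04]), 'tool_pos': array([ 0.1375, -0.532 ,  0.2043]), 'ee_rot': array([-3.1414e+00,  2.2000e-03, -1.3180e+00]), 'wrist_force': array([ 1.0795,  0.1818, -0.0736]), 'wrist_torque': array([ 0.0019, -0.0063, -0.0212]), 'width': np.float64(0.0944)}
scene {'mtx': [[474.412, 0.0, 326.48], [0.0, 474.412, 239.007], [0.0, 0.0, 1.0]], 'world_to_cam': [[0.868, -0.497, -0.011, -0.509], [0.349, 0.593, 0.726, -0.307], [-0.354, -0.634, 0.688, -0.895], [0.0, 0.0, 0.0, 1.0]]}
top {'mtx': [[462.143, 0.0, 320.11], [0.0, 462.143, 238.99], [0.0, 0.0, 1.0]], 'world_to_cam': [[0.125, -0.992, 0.005, -0.053], [0.967, 0.123, 0.224, -0.584], [-0.223, -0.023, 0.975, -1.132], [0.0, 0.0, 0.0, 1.0]]}
```

View pics/scene0.png

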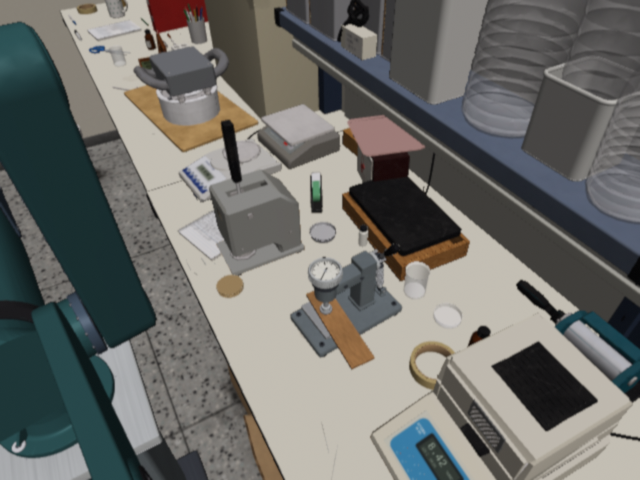

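View pics/top0.png

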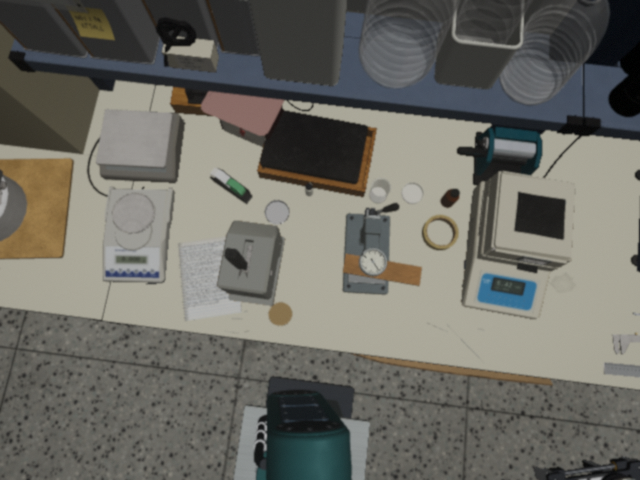

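```bash
cat > h.py <<'E'
import numpy as np, cv2
from bench import robot, eyes
def cloud(n):
    p,d=eyes.snapshot(n); return p,d,unproj(n,d)
def unproj(n,d):
    c=eyes.camera_params(n); M=np.array(c["mtx"]); W=np.linalg.inv(c["world_to_cam"])
    v,u=np.mgrid[:480,:640]
    P=np.stack([(u-M[0,2])/M[0,0]*d,-(v-M[1,2])/M[1,1]*d,-d],-1)
    return P@W[:3,:3].T+W[:3,3]
def proj(n,P):
    c=eyes.camera_params(n); M=np.array(c["mtx"]); W=np.array(c["world_to_cam"])
    q=np.atleast_2d(P)@W[:3,:3].T+W[:3,3]
    return np.c_[M[0,0]*q[:,0]/-q[:,2]+M[0,2], M[1,1]*q[:,1]/q[:,2]+M[1,2]]
def crop(p,n,name,c,r,k):
    u,v=c; im=p[max(0,v-r):v+r,max(0,u-r):u+r,::-1]
    cv2.imwrite(f"pics/{name}.png",cv2.resize(im,None,fx=k,fy=k,interpolation=cv2.INTER_CUBIC))
E
python3 - <<'E'
from h import *
np.set_printoptions(precision=4,suppress=True)
d=np.load("top_d.npy");P=unproj("top",d)
im=cv2.imread("pics/top0.png")
roi=np.zeros(d.shape,bool);roi[200:305,335:432]=1
def rect(m):
    q=P[m][:,:2].astype(np.float32)*1000; r=cv2.minAreaRect(q); return r,cv2.boxPoints(r)
z=P[...,2]
hsv=cv2.cvtColor(im,cv2.COLOR_BGR2HSV)
br=roi&(hsv[...,1]>90)&(hsv[...,0]<25)&(z>.045)&(z<.068)
print("coupon",br.sum(),*rect(br),"z",np.median(z[br]))
r=rect(br)
base=roi&(z>.018)&(z<.036); base=cv2.morphologyEx(base.astype(np.uint8),cv2.MORPH_OPEN,np.ones((3,3)))>0
print("base",base.sum(),*rect(base))
dial=roi&(z>.17)&(z<.2); 
n,l,s,c=cv2.connectedComponentsWithStats(dial.astype(np.uint8))
for i in range(1,n):
    if s[i,4]>15: print("high",s[i],rect(l==i)[0],np.median(z[l==i]), P[l==i].mean(0))
wood=(z[:]<.01)&(z>-.01); print("bench z",np.median(z[240:300,430:470]))
p=im;cv2.imwrite("pics/c0.png",cv2.resize(im[190:310,330:450],None,fx=5,fy=5,interpolation=cv2.INTER_CUBIC))
E
```

```text
coupon 990 ((528.8450317382812, -146.09347534179688), (197.56394958496094, 48.653743743896484), 87.21327209472656) [[ 499.7443 -243.5759]
 [ 548.3405 -245.9414]
 [ 557.9457  -48.6111]
 [ 509.3495  -46.2456]] z 0.058858171335390286
base 1669 ((579.4199829101562, -161.7044677734375), (214.71202087402344, 231.79965209960938), 3.807129144668579) [[ 464.6054  -53.1886]
 [ 479.9964 -284.4767]
 [ 694.2346 -270.2203]
 [ 678.8436  -38.9322]]
high [380 204  12   8  49] ((650.4419555664062, -125.61811828613281), (16.845977783203125, 20.23527717590332), 19.706775665283203) 0.18841725103232454 [ 0.651  -0.1262  0.1874]
high [359 247  29  29 635] ((523.3070678710938, -109.10558319091797), (64.43794250488281, 63.826045989990234), 32.97433090209961) 0.18025828871451854 [ 0.5231 -0.1091  0.1809]
bench z 0.0015259157724377692
```

View pics/c0.png

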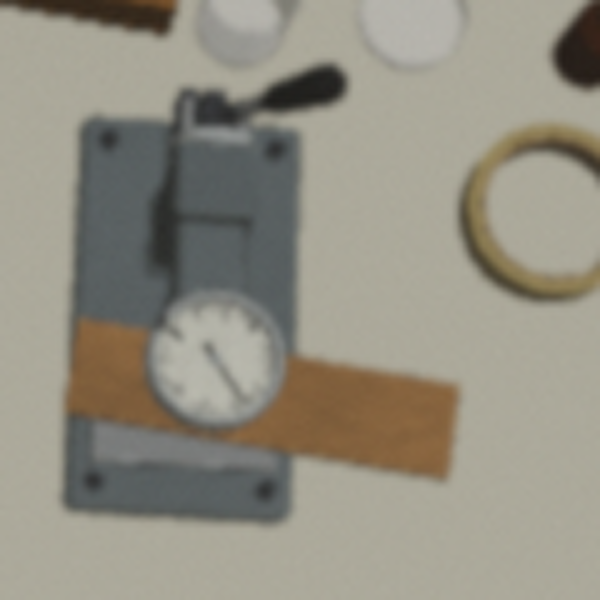

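```bash
cat > zl.py <<'E'
# angular darkness profile of the dial in averaged top/scene pictures, world angles
from h import *
def dark(n,C,radii,zt,k=6):
    im=np.mean([cv2.cvtColor(eyes.snapshot(n)[0],cv2.COLOR_RGB2GRAY).astype(np.float32) for _ in range(k)],0)
    a=np.deg2rad(np.arange(-180,180,1.0)); out=[]
    for r in radii:
        q=proj(n,np.c_[C[0]+r*np.cos(a),C[1]+r*np.sin(a),np.full_like(a,zt)]).astype(np.float32)
        out.append(cv2.remap(im,q[None,:,0],q[None,:,1],cv2.INTER_CUBIC)[0])
    return np.rad2deg(a),np.array(out)
E
python3 - <<'E'
from zl import *
np.set_printoptions(precision=4,suppress=True)
d=np.load("top_d.npy");P=unproj("top",d);z=P[...,2]
roi=np.zeros(d.shape,bool);roi[206:298,338:396]=1
b=roi&(z>.02)&(z<.036)&(P[...,1]>-.185)&(P[...,1]<-.03)
n,l,s,c=cv2.connectedComponentsWithStats(b.astype(np.uint8))
m=np.isin(l,[i for i in range(1,n) if s[i,4]>60])
r=cv2.minAreaRect(P[m][:,:2].astype(np.float32)*1000);print("base",m.sum(),r,cv2.boxPoints(r))
for nme,(u,v,w) in dict(tape=(440,232,24),disc=(280,313,14),beaker=(380,190,13)).items():
    q=P[v-w:v+w,u-w:u+w].reshape(-1,3);q=q[q[:,2]>.007];print(nme,q.min(0),q.max(0))
for u,v in((380,340),(380,350),(420,350),(420,356),(420,362),(330,345),(470,300),(500,295)):print(u,v,P[v,u])
C=(.5232,-.1091)
for n in("top","scene"):
    a,o=dark(n,C,[.012,.016,.020,.024,.028,.031],.184)
    for row,r in zip(o,[12,16,20,24,28,31]):
        i=np.argsort(row)[:14];print(n,r,"med",np.median(row),sorted(zip(a[i].astype(int).tolist(),row[i].astype(int).tolist())))
E
```

```text
base 1561 ((575.715576171875, -106.0361099243164), (214.71202087402344, 120.21670532226562), 3.807129144668579) [[ 464.6054  -53.1886]
 [ 472.5876 -173.14  ]
 [ 686.8257 -158.8836]
 [ 678.8436  -38.9322]]
tape [ 0.3195 -0.3466  0.007 ] [ 0.7226 -0.0065  1.2339]
disc [ 0.3195 -0.0065  0.0071] [0.4261 0.1425 1.2339]
beaker [ 0.7212 -0.1585  0.007 ] [ 0.7772 -0.0832  0.0761]
380 340 [ 0.3526 -0.1658  0.0032]
380 350 [ 0.3274 -0.1679  0.0063]
420 350 [ 0.3403 -0.2709  0.0047]
420 356 [ 0.3253 -0.2725  0.0028]
420 362 [ 0.3089 -0.3153 -0.1892]
330 345 [ 0.3237 -0.0381  0.005 ]
470 300 [ 0.4788 -0.3768  0.0555]
500 295 [ 0.4988 -0.4463  0.0709]
top 12 med 178.9122 [(-154, 145), (-153, 143), (-152, 141), (-151, 139), (-150, 138), (-149, 137), (-148, 137), (-147, 137), (-146, 137), (-145, 138), (-144, 139), (-143, 141), (-142, 143), (-141, 145)]
top 16 med 179.24536 [(-151, 148), (-150, 145), (-149, 142), (-148, 140), (-147, 138), (-146, 137), (-145, 136), (-144, 136), (-143, 137), (-142, 139), (-141, 141), (-140, 143), (-139, 146), (-138, 149)]
top 20 med 172.39325 [(-148, 140), (-147, 138)
[... 1074 characters left out ...]
 187.8874 [(14, 129), (14, 132), (16, 125), (17, 121), (18, 118), (19, 115), (20, 115), (21, 116), (22, 117), (23, 119), (24, 122), (25, 126), (26, 129), (27, 133)]
scene 24 med 155.5983 [(-17, 113), (-16, 113), (4, 114), (5, 113), (6, 112), (7, 112), (8, 112), (9, 112), (10, 112), (11, 111), (12, 111), (13, 111), (14, 112), (14, 113)]
scene 28 med 158.01343 [(61, 131), (62, 124), (63, 120), (64, 118), (65, 115), (66, 115), (67, 115), (68, 117), (69, 121), (70, 126), (71, 131), (145, 135), (146, 135), (147, 135)]
scene 31 med 158.54028 [(-34, 129), (-33, 127), (-32, 128), (-31, 128), (-29, 129), (62, 119), (63, 111), (64, 105), (65, 101), (66, 99), (67, 101), (68, 107), (69, 115), (70, 123)]
```

```bash
cat > go.py <<'E'
import sys,numpy as np
from scipy.spatial.transform import Rotation as R
from bench import robot
def go(p,rpy):
    o=robot.get_obs(); A=R.from_euler('xyz',o["ee_rot"]); B=R.from_euler('xyz',rpy)
    print("shift mm",np.round(A.inv().apply(np.array(p)-o["tool_pos"])*1e3,1),"turn deg",np.round(np.rad2deg((A.inv()*B).as_rotvec()),1))
if __name__=="__main__":
    v=[float(x) for x in sys.argv[1:]]; go(v[:3],[np.pi,0,np.deg2rad(v[3])])
E
python3 go.py 0.33 -0.25 0.25 -32.8; python3 go.py .525 -.2235 .15 -2.8
```

```text
shift mm [-225.4 -257.   -44.5] turn deg [  0.   -0.  -42.7]
shift mm [-202.3 -452.4   55.5] turn deg [  0.   -0.  -72.7]
```

```bash
python3 -m jog '[[[0,0,-8],[0,0,-45],-1],[[0,0,-16],[-40,-50,-45],-1],[[0,0,-24],[-75,-85,-45],-1],[[0,0,-32],[-110,-120,-45],-1],[[0,0,-40],[-145,-155,-45],-1]]'; python3 go.py .525 -.2235 .15 -2.8;python3 go.py .38 -.2235 .25 -2.8
```

```text
time: 1.2
tool_pos: [0.2457, -0.3625, 0.2506]
ee_rot: [3.142, -0.001, -0.615]
wrist_force: [1.1, -0.4, 0.3]
width: 0.094
shift mm [ 147.9 -274.7  100.7] turn deg [  0.   -0.  -32.4]
shift mm [  29.5 -191.1    0.6] turn deg [  0.   -0.  -32.4]
```

```bash
python3 -m jog '[[[0,0,-8],[7,-45,0],-1],[[0,0,-16],[15,-90,0],-1],[[0,0,-24],[22,-135,0],-1],[[0,0,-32.4],[30,-180,0],-1],[[0,0,-32.4],[50,-205,0],-1]]'; python3 go.py .525 -.2235 .09 -2.8
```

```text
time: 1.7
tool_pos: [0.4061, -0.2234, 0.2514]
ee_rot: [3.141, -0.002, -0.049]
wrist_force: [-0.4, -0.8, 0.7]
width: 0.094
shift mm [118.5  -5.8 161.7] turn deg [ 0.  -0.1  0. ]
```

```bash
python3 -m jog '[[[0,0,0],[45,-2,0],-1],[[0,0,0],[85,-4,20],-1],[[0,0,0],[118.5,-6,55],-1],[[0,0,0],[118.5,-6,105],-1],[[0,0,0],[118.5,-6,150],-1]]'; python3 go.py .525 -.2235 .0475 -2.8; python3 - <<'E'
from h import *
p,d=eyes.snapshot("top"); c=proj("top",[[.52,-.2,.06]])[0].astype(int); crop(p,0,"g1",c,50,6)
E
```

```text
time: 2.2
tool_pos: [0.5243, -0.2263, 0.0983]
ee_rot: [3.142, 0.0, -0.053]
wrist_force: [0.2, 0.3, -1.2]
width: 0.094
shift mm [ 0.5 -2.9 50.8] turn deg [ 0.   0.  -0.2]
```

View pics/g1.png

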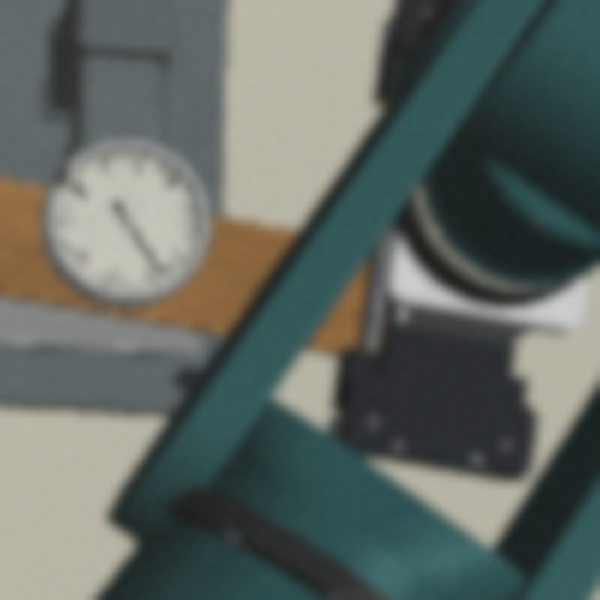

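```bash
python3 -m jog '[[[0,0,0],[0,-2,30],-1],[[0,0,0],[0,-2,50],-1],[[0,0,0],[0,-2,50],-1],[[0,0,0],[0,-2,50],-1]]'; python3 go.py .525 -.2235 .0465 -2.8
```

```text
time: 2.65
tool_pos: [0.5241, -0.2251, 0.0518]
ee_rot: [3.141, -0.001, -0.055]
wrist_force: [0.5, -0.6, 0.6]
width: 0.0942
shift mm [ 0.8 -1.7  5.3] turn deg [ 0.  -0.1 -0.3]
```

```bash
python3 -m jog '[[[0,0,0],[0,-1.5,5],-1],[[0,0,0],[0,-1.5,5],-1],[[0,0,0],[0,-1.5,5],0],[[0,0,0],[0,-1.5,5],1],[[0,0,0],[0,-1.5,5],1]]'; python3 -m jog '[[[0,0,0],[0,0,0],1],[[0,0,0],[0,0,0],1],[[0,0,0],[0,0,0],1],[[0,0,0],[0,0,0],1],[[0,0,0],[0,0,0],1]]'; python3 go.py .525 -.2235 .0465 -2.8
```

```text
time: 3.15
tool_pos: [0.5238, -0.2234, 0.0459]
ee_rot: [3.141, -0.001, -0.054]
wrist_force: [0.0, 0.7, -0.2]
width: 0.0733
time: 3.65
tool_pos: [0.5237, -0.2233, 0.0455]
ee_rot: [3.141, -0.0, -0.054]
wrist_force: [-0.4, 0.4, 0.7]
width: 0.0497
shift mm [ 1.3  0.1 -1. ] turn deg [ 0.  -0.  -0.3]
```

```bash
python3 -m jog '[[[0,0,0],[0,0,-2.5],1],[[0,0,0],[-10,0,-2.5],1],[[0,0,0],[-25,0,-2.5],1],[[0,0,0],[-45,0,-2.5],1],[[0,0,0],[-65,0,-2.5],1]]'; python3 - <<'E'
from h import *
p,d=eyes.snapshot("scene"); c=proj("scene",[[.47,-.15,.06]])[0].astype(int); crop(p,0,"g2",c,60,8)
E
```

```text
time: 4.15
tool_pos: [0.4574, -0.2195, 0.0478]
ee_rot: [3.142, 0.001, -0.054]
wrist_force: [-0.5, -0.9, -0.2]
width: 0.0496
```

View pics/g2.png

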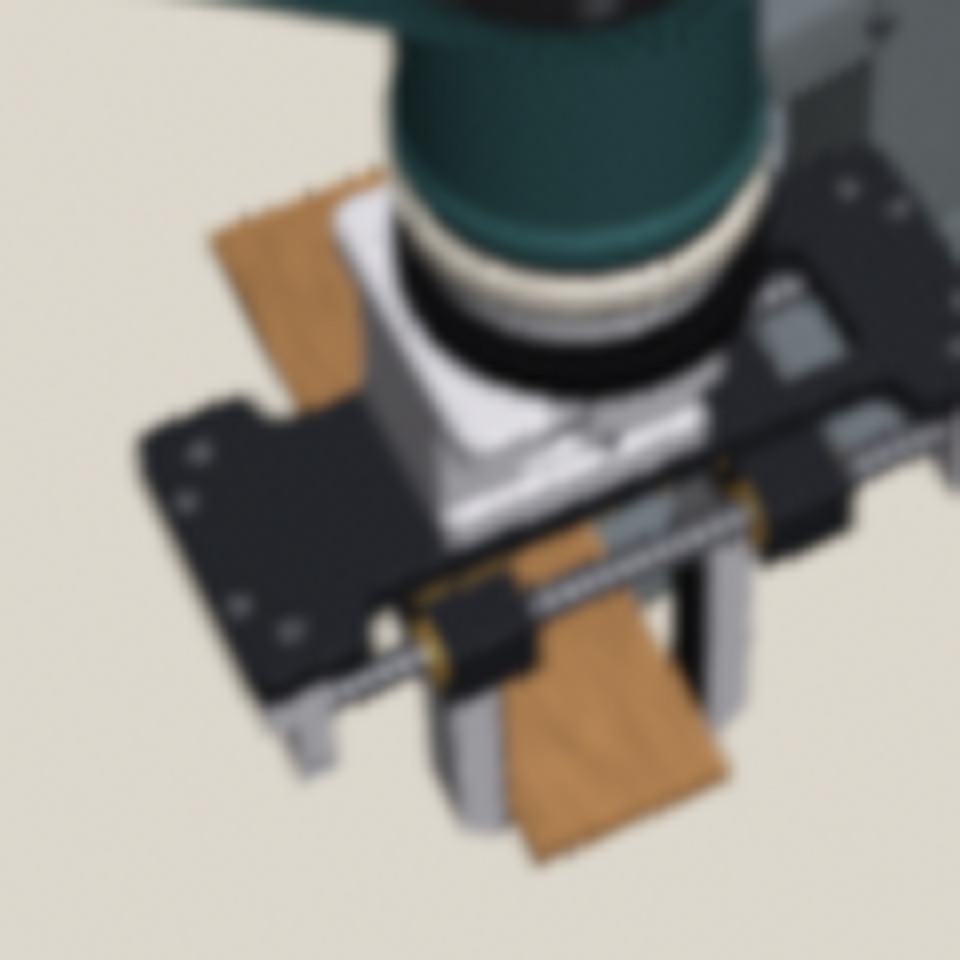

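```bash
python3 -m jog '[[[0,0,0],[-10,0,-6],1],[[0,0,0],[-25,0,-10],1],[[0,0,0],[-40,0,-10],1],[[0,0,0],[-55,0,-10],1],[[0,0,0],[-55,0,-10],1]]'; cat > tilt.py <<'E'
from h import *
np.set_printoptions(precision=4,suppress=True)
o=robot.get_obs();print(o["tool_pos"],o["width"],o["wrist_force"])
for n in("top","scene"):
    p,d,P=cloud(n); h=cv2.cvtColor(p,cv2.COLOR_RGB2HSV)
    m=(h[...,1]>90)&(h[...,0]<25)&(P[...,0]>.33)&(P[...,0]<.49)&(P[...,1]>-.3)&(P[...,1]<0)&(P[...,2]>-.005)&(P[...,2]<.1)
    q=P[m]; A=np.c_[q[:,:2]-[.4,-.14],np.ones(len(q))]
    print(n,m.sum(),"plane",np.linalg.lstsq(A,q[:,2],rcond=None)[0] if len(q)>9 else "",cv2.boxPoints(cv2.minAreaRect(q[:,:2].astype(np.float32))).tolist())
E
python3 tilt.py
```

```text
time: 4.7
tool_pos: [0.403, -0.2167, 0.0585]
ee_rot: [3.141, -0.0, -0.055]
wrist_force: [-0.8, 0.2, -1.0]
width: 0.0495
[ 0.403  -0.2167  0.0585] 0.04952767048696767 [-0.8388  0.1928 -0.9889]
top 1058 plane [ 0.0345 -0.0026  0.0709] [[0.38139522075653076, -0.18877072632312775], [0.42859947681427, -0.19168846309185028], [0.437804639339447, -0.04276399314403534], [0.39060038328170776, -0.039846256375312805]]
scene 878 plane [-0.0102 -0.0087  0.069 ] [[0.37693682312965393, -0.2405339777469635], [0.44203320145606995, -0.24475616216659546], [0.4550773799419403, -0.043645232915878296], [0.3899810016155243, -0.03942304849624634]]
```

```bash
python3 -m jog '[[[0,0,0],[0,0,20],1],[[0,0,0],[0,0,40],1],[[-0.5,0,0],[0,0,48],1],[[-1.2,0,0],[0,0,52],1],[[-1.2,0,0],[0,0,53.5],1]]'; python3 -m jog '[[[0,0,0],[0,0,0],1],[[0,0,0],[0,0,0],1]]';python3 tilt.py
```

```text
time: 5.3
tool_pos: [0.4043, -0.2165, 0.0045]
ee_rot: [3.12, -0.0, -0.054]
wrist_force: [1.0, -0.2, -0.1]
width: 0.0496
time: 5.5
tool_pos: [0.4046, -0.2171, 0.0054]
ee_rot: [3.12, -0.002, -0.054]
wrist_force: [0.2, -0.4, 0.1]
width: 0.0493
[ 0.4046 -0.2171  0.0054] 0.04933644293837102 [ 0.2062 -0.4113  0.1364]
top 913 plane [-0.0081 -0.026   0.0167] [[0.3823571801185608, -0.19882731139659882], [0.4299215078353882, -0.20172274112701416], [0.43957698345184326, -0.043108657002449036], [0.39201265573501587, -0.04021322727203369]]
scene 810 plane [ 0.0065 -0.0261  0.0143] [[0.37774035334587097, -0.2398504912853241], [0.4276185929775238, -0.24316823482513428], [0.44087204337120056, -0.0439184308052063], [0.39099380373954773, -0.04060068726539612]]
```

```bash
python3 -m jog '[[[0,0,0],[0,0,1.5],1],[[0,0,0],[0,0,2.5],1],[[0,0,0],[0,0,3.5],1],[[0,0,0],[0,0,3.5],1],[[0,0,0],[0,0,3.5],1]]';python3 tilt.py
```

```text
time: 6.1
tool_pos: [0.4038, -0.2168, 0.0009]
ee_rot: [3.121, 0.0, -0.055]
wrist_force: [-0.4, -0.6, -0.9]
width: 0.0495
[ 0.4038 -0.2168  0.0009] 0.04951984601109185 [-0.3561 -0.567  -0.8699]
top 903 plane [ 0.0047 -0.0234  0.0122] [[0.3815246522426605, -0.1996030956506729], [0.42884913086891174, -0.2024749219417572], [0.4385310113430023, -0.04292798042297363], [0.3912065327167511, -0.04005615413188934]]
scene 814 plane [ 0.0018 -0.0252  0.01  ] [[0.37756627798080444, -0.240886852145195], [0.43014276027679443, -0.24395067989826202], [0.4418501853942871, -0.0430474728345871], [0.3892737030982971, -0.03998364508152008]]
```

```bash
python3 -m jog '[[[0,0,0],[0,0,0],-0.15],[[0,0,0],[0,0,0],-0.4],[[0,0,0],[0,0,0],-0.5],[[0,0,0],[0,0,0],-0.5],[[0,0,0],[0,0,0],-0.5]]';python3 tilt.py
```

```text
time: 6.7
tool_pos: [0.4039, -0.2168, 0.0011]
ee_rot: [3.12, -0.0, -0.054]
wrist_force: [0.1, -0.6, -0.0]
width: 0.0706
[ 0.4039 -0.2168  0.0011] 0.07063776680015495 [ 0.1318 -0.5528 -0.0021]
top 906 plane [ 0.0069 -0.0031  0.009 ] [[0.3816164433956146, -0.20129340887069702], [0.4289191663265228, -0.20424723625183105], [0.43898144364356995, -0.0431094616651535], [0.39167872071266174, -0.04015563428401947]]
scene 904 plane [-0.0039  0.0006  0.0065] [[0.3773804306983948, -0.24059247970581055], [0.4265356659889221, -0.24302956461906433], [0.43649226427078247, -0.04220724105834961], [0.3873370289802551, -0.039770156145095825]]
```

```bash
python3 -m jog '[[[0,0,0],[0,0,-15],-0.5],[[0,0,0],[0,0,-60],-0.5],[[1.2,0,0],[0,0,-110],0],[[1.2,0,0],[0,0,-160],1],[[1.2,0,0],[0,0,-210],1]]'; python3 go.py .652 -.195 .28 -2.8
```

```text
time: 7.3
tool_pos: [0.4037, -0.2122, 0.2129]
ee_rot: [3.141, -0.0, -0.055]
wrist_force: [0.3, -1.0, -0.8]
width: 0.0499
shift mm [247.  -30.8 -67.1] turn deg [ 0.  -0.  -0.3]
```

```bash
python3 -m jog '[[[0,0,0],[45,-6,-20],1],[[0,0,0],[90,-12,-40],1],[[0,0,0],[135,-18,-60],1],[[0,0,0],[180,-24,-67],1],[[0,0,0],[225,-31,-67],1]]'; python3 go.py .652 -.195 .188 -2.8
```

```text
time: 7.8
tool_pos: [0.6327, -0.1937, 0.2801]
ee_rot: [3.14, -0.004, -0.055]
wrist_force: [0.8, 0.1, -0.5]
width: 0.0103
shift mm [19.   0.1 92.1] turn deg [ 0.1 -0.2 -0.3]
```

```bash
python3 -m jog '[[[0,0,0],[19,2,0],1],[[0,0,0],[19,2,45],1],[[0,0,0],[19,2,92],1],[[0,0,0],[19,2,92],1],[[0,0,0],[19,2,92],1]]'; python3 go.py .652 -.14 .188 -2.8;  python3 - <<'E'
from h import *
p,d=eyes.snapshot("scene"); c=proj("scene",[[.65,-.16,.19]])[0].astype(int); crop(p,0,"l1",c,50,6)
E
```

```text
time: 8.3
tool_pos: [0.6486, -0.1965, 0.1848]
ee_rot: [-3.141, 0.003, -0.054]
wrist_force: [-0.3, -0.3, 2.6]
width: 0.0007
shift mm [  0.3 -56.6  -3.1] turn deg [-0.1  0.2 -0.3]
```

View pics/l1.png

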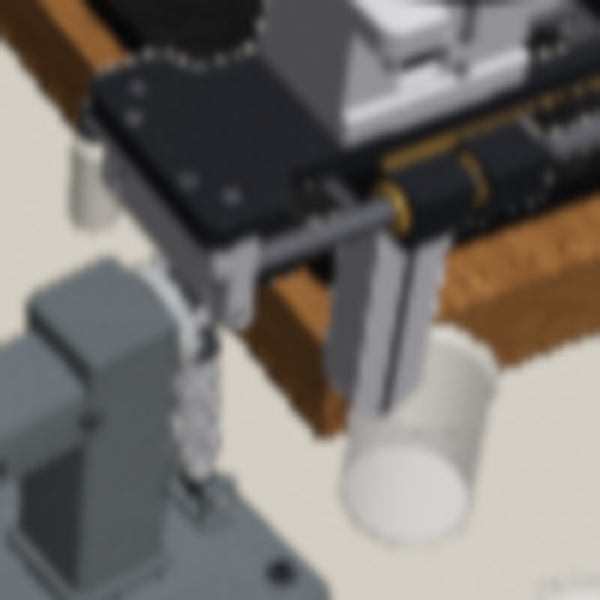

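```bash
python3 -m jog '[[[0,0,0],[-1,-15,0],1],[[0,0,0],[-1,-30,0],1],[[0,0,0],[-2,-42,0],1],[[0,0,0],[-2,-50,0],1],[[0,0,0],[-2,-58,0],1]]'; python3 -m jog '[[[0,0,0],[0,-8,0],1],[[0,0,0],[-1,-16,0],1],[[0,0,0],[-1,-24,0],1],[[0,0,0],[-2,-32,0],1],[[0,0,0],[-2,-40,0],1]]';
```

```text
time: 8.85
tool_pos: [0.6522, -0.1411, 0.1923]
ee_rot: [3.134, -0.01, -0.056]
wrist_force: [-0.9, -4.3, 3.4]
width: 0.0004
time: 9.35
tool_pos: [0.6504, -0.097, 0.1852]
ee_rot: [-3.141, 0.001, -0.053]
wrist_force: [-0.1, 0.1, 0.3]
width: 0.0007
```

```bash
python3 -m jog '[[[0,0,0],[0,10,0],1],[[0,0,0],[0,40,-20],1],[[0,0,0],[0,60,-60],1],[[0,0,0],[-30,90,-100],1],[[0,0,0],[-80,130,-100],1]]'; python3 -m jog '[[[0,0,0],[-50,0,0],1],[[0,0,0],[-100,20,0],1],[[0,0,0],[-140,50,0],1],[[0,0,0],[-190,60,0],0],[[0,0,0],[-230,60,0],-1]]'
python3 - <<'E'
from h import *
p,d=eyes.snapshot("top"); c=proj("top",[[.56,-.11,.18]])[0].astype(int); crop(p,0,"l2",c,50,6)
p,d=eyes.snapshot("scene"); c=proj("scene",[[.56,-.11,.18]])[0].astype(int); crop(p,0,"l2s",c,50,6)
a=cv2.imread("pics/l2.png");b=cv2.imread("pics/l2s.png");cv2.imwrite("pics/l2ab.png",cv2.resize(np.hstack([a,b]),(800,400)))
E
```

```text
time: 9.85
tool_pos: [0.5816, -0.2141, 0.289]
ee_rot: [3.138, -0.008, -0.053]
wrist_force: [1.1, -1.2, 1.3]
width: 0.0002
time: 10.35
tool_pos: [0.3445, -0.2609, 0.2838]
ee_rot: [3.141, 0.001, -0.057]
wrist_force: [-0.5, -0.2, 0.6]
width: 0.0132
```

View pics/l2ab.png

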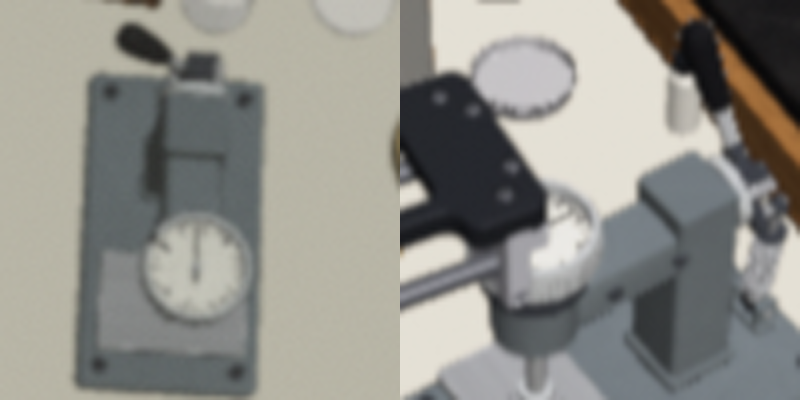

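```bash
cat > meas.py <<'E'
from zl import *
from scipy.ndimage import gaussian_filter1d
import sys
def pk(a,row,lo,hi):
    s=(a>=lo)&(a<=hi); x=a[s]; y=row[s]; b=np.percentile(y,75); w=np.clip(b-y,0,None); i=np.argmax(gaussian_filter1d(w,2)); t=abs(x-x[i])<=9
    w=w*t; return round(float((w*x).sum()/w.sum()),1),int(w.max())
C=(.5232,-.1092); lo,hi=map(float,sys.argv[1:3]); n=sys.argv[3]
R=[.010,.012,.014,.016,.018,.020,.022,.024,.026,.028,.030,.031]
for zt in (.182,):
    a,o=dark(n,C,R,zt,10)
    for r,row in zip(R,o): print(n,int(r*1e3),"win1",pk(a,row,lo,hi),"near0",pk(a,row,-16,24))
E
python3 meas.py 45 90 top; python3 go.py .5232 -.1092 .26 25
```

```text
top 10 win1 (46.2, 1) near0 (8.1, 22)
top 12 win1 (85.9, 1) near0 (8.0, 29)
top 14 win1 (86.0, 2) near0 (7.4, 32)
top 16 win1 (69.7, 6) near0 (7.1, 32)
top 18 win1 (67.6, 23) near0 (6.3, 31)
top 20 win1 (66.3, 41) near0 (4.9, 32)
top 22 win1 (65.2, 48) near0 (4.6, 30)
top 24 win1 (64.7, 44) near0 (4.2, 17)
top 26 win1 (64.1, 37) near0 (3.4, 5)
top 28 win1 (64.0, 47) near0 (-8.8, 5)
top 30 win1 (63.8, 49) near0 (11.2, 3)
top 31 win1 (63.2, 44) near0 (10.0, 4)
shift mm [ 167.2 -159.4   23.9] turn deg [ -0.   0. -28.]
```

```bash
python3 -m jog '[[[0,0,-7],[40,-38,0],-1],[[0,0,-14],[80,-76,0],-1],[[0,0,-21],[110,-105,0],-1],[[0,0,-28],[140,-134,0],-1],[[0,0,-28],[167,-159.5,0],-1]]'; python3 -m jog '[[[0,0,0],[0,0,0],-1],[[0,0,0],[0,0,0],-1],[[0,0,0],[0,0,0],-1]]'; python3 go.py .5232 -.1092 .17 25
```

```text
time: 11.45
tool_pos: [0.5243, -0.1072, 0.2838]
ee_rot: [-3.141, 0.0, 0.438]
wrist_force: [0.5, -0.4, 0.5]
width: 0.0938
time: 11.75
tool_pos: [0.5221, -0.1099, 0.2843]
ee_rot: [3.141, 0.001, 0.434]
wrist_force: [0.6, 0.2, 0.6]
width: 0.0943
shift mm [  1.4  -0.2 114.3] turn deg [ 0.   0.  -0.2]
```

```bash
python3 -m jog '[[[0,0,0],[1,0,45],-1],[[0,0,0],[1,0,85],-1],[[0,0,0],[1,0,105],-1],[[0,0,0],[1,0,114],-1],[[0,0,0],[1,0,114],-1]]'; python3 go.py .5232 -.1092 .17 25; python3 -m jog '[[[0,0,0],[0,0,0],-0.2],[[0,0,0],[0,0,0],-0.2],[[0,0,0],[0,0,0],0],[[0,0,0],[0,0,0],1],[[0,0,0],[0,0,0],1]]'
```

```text
time: 12.25
tool_pos: [0.5223, -0.1097, 0.1696]
ee_rot: [-3.141, 0.001, 0.433]
wrist_force: [-0.2, 0.2, 0.3]
width: 0.0938
shift mm [ 1.  -0.1 -0.4] turn deg [-0.1  0.1 -0.2]
time: 12.75
tool_pos: [0.5226, -0.1098, 0.1713]
ee_rot: [3.14, 0.002, 0.434]
wrist_force: [-5.3, -1.7, 3.8]
width: 0.0635
```

```bash
python3 -m jog '[[[0,0,0],[0,0,0],1],[[0,0,6],[0,0,0],1],[[0,0,13],[0,0,0],1],[[0,0,20],[0,0,0],1],[[0,0,27],[0,0,0],1]]'; python3 -m jog '[[[0,0,7],[0,0,0],1],[[0,0,14],[0,0,0],1],[[0,0,21],[0,0,0],1],[[0,0,28],[0,0,0],1],[[0,0,33],[0,0,0],1]]';  python3 -m jog '[[[0,0,0],[0,0,0],1],[[0,0,0],[0,0,0],1]]'; python3 -c "
from bench import robot;print(robot.get_obs()['wrist_torque'])"
```

```text
time: 13.25
tool_pos: [0.5223, -0.1099, 0.1713]
ee_rot: [3.139, 0.002, -0.043]
wrist_force: [-6.4, -2.0, 5.5]
width: 0.0635
time: 13.75
tool_pos: [0.522, -0.1098, 0.1713]
ee_rot: [3.139, 0.001, -0.618]
wrist_force: [-6.0, -1.6, 7.1]
width: 0.0634
time: 13.95
tool_pos: [0.522, -0.1097, 0.1713]
ee_rot: [3.139, 0.001, -0.614]
wrist_force: [-7.0, -1.8, 4.4]
width: 0.0637
[-0.43464866  1.25804079 -0.02770131]
```

Open, rise clear of the dial, then back off toward the front right and look.

```bash
python3 -m jog '[[[0,0,0],[0,0,0],-0.5],[[0,0,0],[0,0,0],-0.8],[[0,0,0],[0,0,0],-1],[[0,0,0],[0,0,-40],-1],[[0,0,0],[0,0,-90],-1]]'; python3 go.py .36 -.27 .27 -35.2
```

```text
time: 14.45
tool_pos: [0.522, -0.1082, 0.2574]
ee_rot: [3.14, 0.008, -0.612]
wrist_force: [0.3, 0.3, 0.7]
width: 0.0939
shift mm [-39.6 225.6 -11.9] turn deg [0.1 0.4 0.1]
```

```bash
python3 -m jog '[[[0,0,0],[-8,45,-12],-1],[[0,0,0],[-16,90,-12],-1],[[0,0,0],[-24,135,-12],-1],[[0,0,0],[-32,180,-12],-1],[[0,0,0],[-40,225,-12],-1]]'; python3 -m jog '[[[0,0,0],[0,0,0],-1],[[0,0,0],[0,0,0],-1]]'; python3 meas.py -16 24 top; cat > vw.py <<'E'
from h import *
import sys
for n in("top","scene"):
    im=np.mean([eyes.snapshot(n)[0].astype(np.float32) for _ in range(8)],0)
    c=proj(n,[[.5232,-.1092,.182]])[0].astype(int); u,v=c
    s=cv2.resize(im[v-22:v+22,u-22:u+22,::-1],(400,400),interpolation=cv2.INTER_CUBIC).clip(0,255).astype(np.uint8)
    A=s if n=="top" else np.hstack([A,s])
cv2.imwrite(f"pics/{sys.argv[1]}.png",A)
E
python3 vw.py z1
```

```text
time: 14.95
tool_pos: [0.3604, -0.2709, 0.2723]
ee_rot: [-3.141, -0.001, -0.612]
wrist_force: [0.9, -1.0, -0.7]
width: 0.0942
time: 15.15
tool_pos: [0.3611, -0.2704, 0.2722]
ee_rot: [-3.141, -0.001, -0.615]
wrist_force: [0.4, 0.8, 0.6]
width: 0.0943
top 10 win1 (8.1, 22) near0 (8.1, 22)
top 12 win1 (8.0, 28) near0 (8.0, 28)
top 14 win1 (7.3, 32) near0 (7.3, 32)
top 16 win1 (6.6, 38) near0 (6.6, 38)
top 18 win1 (6.1, 45) near0 (6.1, 45)
top 20 win1 (5.1, 46) near0 (5.1, 46)
top 22 win1 (4.8, 33) near0 (4.8, 33)
top 24 win1 (4.5, 24) near0 (4.5, 24)
top 26 win1 (4.5, 23) near0 (4.5, 23)
top 28 win1 (3.5, 37) near0 (3.5, 37)
top 30 win1 (3.4, 52) near0 (3.4, 52)
top 31 win1 (3.5, 50) near0 (3.5, 50)
```

View pics/z1.png

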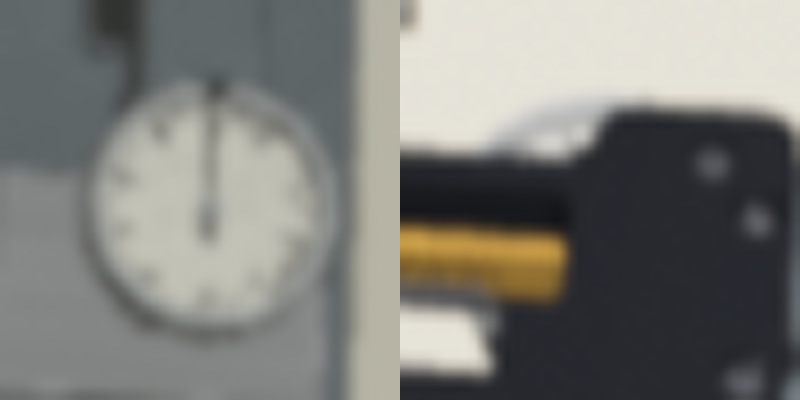

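```bash
python3 go.py .22 -.42 .29 -35; python3 -m jog '[[[0,0,0],[-20,45,-10],-1],[[0,0,0],[-25,90,-15],-1],[[0,0,0],[-27,135,-18],-1],[[0,0,0],[-27,175,-18],-1],[[0,0,0],[-27,195,-18],-1]]'
cat > fit.py <<'E'
from h import *
from scipy.optimize import minimize
import sys
np.set_printoptions(precision=2,suppress=True)
K=16
def fit(n,zt=.184):
    I=[eyes.snapshot(n)[0] for _ in range(K)]
    im=np.mean([cv2.cvtColor(x,cv2.COLOR_RGB2GRAY).astype(np.float32) for x in I],0)
    np.save(f"{n}_avg.npy",im)
    def smp(x,y,z=zt):
        q=proj(n,np.c_[np.ravel(x),np.ravel(y),np.full(np.size(x),z)]).astype(np.float32)
        return cv2.remap(im,q[:,0].reshape(np.shape(x)),q[:,1].reshape(np.shape(x)),cv2.INTER_CUBIC)
    best=None; rr=np.arange(.018,.0235,.001); a=np.deg2rad(np.arange(0,360,2.)); 
    def cost(p):
        cx,cy,ph=.5232+p[0]*1e-3,-.1092+p[1]*1e-3,p[2]/57.3
        s=0
        for r in rr:
            v=smp(cx+r*np.cos(a+ph),cy+r*np.sin(a+ph)); v=v-np.median(v)
            m=(a>np.deg2rad(20))&(a<np.deg2rad(340))
            s+=(v*np.cos(10*a))[m].sum()
        return s/100
    for p0 in [(0,0,x) for x in(-2,4,10)]+[(1,1,4),(-1,-1,4),(1,-1,4),(-1,1,4)]:
        r=minimize(cost,p0,method="Nelder-Mead",options=dict(initial_simplex=np.array(p0)+np.array([[0,0,0],[1,0,0],[0,1,0],[0,0,3]])))
        if best is None or r.fun<best.fun: best=r
    p=best.x; print(n,"ticks: centre off mm, bezel world deg",p,best.fun)
    c=np.array([.5232+p[0]*1e-3,-.1092+p[1]*1e-3])
    w=np.linspace(-.007,.007,57)
    for r in np.arange(-6,34,2)*1e-3:
        d=3.8/57.3; v=smp(c[0]+r*np.cos(d)-w*np.sin(d),c[1]+r*np.sin(d)+w*np.cos(d))
        g=np.clip(np.percentile(v,70)-v,0,None); i=g.argmax(); g=g*(abs(w-w[i])<.003)
        print(int(round(r*1e3)),"%.2f/%d"%((g*w).sum()/max(g.sum(),1e-9)*1e3,g.max()),end="; ")
    print()
for n in sys.argv[1:]: fit(n)
E
python3 fit.py top scene
python3 - <<'E'
from h import *
# gauge yaw: long base edges, gradient sub-pixel in averaged pictures
from scipy.ndimage import gaussian_filter1d
O=np.array([.5233,-.1093])
for n in("top","scene"):
    im=np.load(n+"_avg.npy")
    for ys in(-.06,.06):
        pts=[]; d=3.8/57.3
        for gx in np.arange(-.045,.15,.004):
            w=np.linspace(-.008,.008,65); gy=ys+w
            X=O[0]+gx*np.cos(d)-gy*np.sin(d);Y=O[1]+gx*np.sin(d)+gy*np.cos(d)
            q=proj(n,np.c_[X,Y,np.full_like(X,.027)]).astype(np.float32)
            v=gaussian_filter1d(cv2.remap(im,q[None,:,0],q[None,:,1],cv2.INTER_CUBIC)[0],3)
            g=np.abs(np.gradient(v)); i=g[3:-3].argmax()+3; pts.append((gx,w[i],g[i]))
        t=np.array(pts); t=t[t[:,2]>np.median(t[:,2])*.5]
        m=np.ones(len(t),bool)
        for _ in range(4):
            f=np.polyfit(t[m,0],t[m,1],1); e=t[:,1]-np.polyval(f,t[:,0]); m=abs(e)<max(2*np.std(e[m]),.0004)
        print(n,ys,"yaw",round(3.8+np.degrees(np.arctan(f[0])),2),"off mm",round(f[1]*1e3,2),m.sum(),len(t))
E
```

```text
shift mm [-29.3 203.9 -17.7] turn deg [ 0.  -0.  -0.1]
time: 16.95
tool_pos: [0.2249, -0.4161, 0.2901]
ee_rot: [3.141, 0.0, -0.616]
wrist_force: [-0.3, 0.1, 0.1]
width: 0.0939
top -0.06 yaw 3.75 off mm 1.49 49 49
top 0.06 yaw 3.83 off mm 1.47 49 49Traceback (most recent call last):
  File "fit.py", line 33, in <module>
    for n in sys.argv[1:]: fit(n)
                           ~~~^^^
  File "fit.py", line 23, in fit
    r=minimize(cost,p0,method="Nelder-Mead",options=dict(initial_simplex=np.array(p0)+np.array([[0,0,0],[1,0,0],[0,1,0],[0,0,3]])))
    res = _minimize_neldermead(fun, x0, args, callback, bounds=bounds,
                               **options)
    fxcc = func(xcc)
    fx = function(np.copy(x), *(wrapper_args + args))
  File "fit.py", line 18, in cost
    v=smp(cx+r*np.cos(a+ph),cy+r*np.sin(a+ph)); v=v-np.median(v)
  File "fit.py", line 11, in smp
    q=proj(n,np.c_[np.ravel(x),np.ravel(y),np.full(np.size(x),z)]).astype(np.float32)
      ~~~~^^^^^^^^^^^^^^^^^^^^^^^^^^^^^^^^^^^^^^^^^^^^^^^^^^^^^^^^
  File "h.py", line 11, in proj
    c=eyes.camera_params(n); M=np.array(c["mtx"]); W=np.array(c["world_to_cam"])
ValueError: time passes only in moves, steps and waits
Traceback (most recent call last):
FileNotFoundError: [Errno 2] No such file or directory: 'scene_avg.npy'
```

```bash
sed -i 's/^def proj/import functools\n@functools.cache\ndef cp(n): return eyes.camera_params(n)\ndef proj/; ' h.py; python3 - <<'E'
s=open('h.py').read(); a,b=s.split("def proj"); b=b.replace("eyes.camera_params(n)","cp(n)"); open('h.py','w').write(a+"def proj"+b)
E
python3 fit.py top scene
```

```text
top ticks: centre off mm, bezel world deg [-1.5  -0.28 -0.95] -3.952393967665557e-14
-6 1.63/45; -4 1.37/49; -2 1.38/44; 0 1.38/37; 2 1.12/30; 4 0.75/27; 6 1.12/29; 8 1.13/33; 10 1.12/35; 12 1.13/35; 14 1.38/35; 16 1.38/36; 18 1.13/40; 20 1.13/41; 22 0.75/33; 24 0.75/18; 26 1.13/11; 28 0.75/18; 30 0.37/37; 32 0.25/37; 
scene ticks: centre off mm, bezel world deg [  1.47   5.14 -10.53] -1.5447554346792458e-12
-6 -5.63/44; -4 -5.62/44; -2 -5.63/37; 0 -5.62/35; 2 -5.62/41; 4 -5.62/42; 6 -5.63/41; 8 -5.62/41; 10 -5.63/33; 12 -5.63/39; 14 4.75/47; 16 5.12/48; 18 -5.62/44; 20 -5.63/30; 22 -5.63/24; 24 -5.00/57; 26 -4.50/99; 28 -4.00/102; 30 -3.25/51; 32 -1.25/9;
```

```bash
sed -i 's/cv2.INTER_CUBIC)$/cv2.INTER_CUBIC).reshape(np.shape(x))/' fit.py; python3 fit.py top scene
```

```text
top ticks: centre off mm, bezel world deg [-1.36  1.39  3.4 ] -34.06206604170439
-6 -0.36/46; -4 -0.36/48; -2 -0.37/44; 0 -0.54/36; 2 -0.49/29; 4 -0.64/27; 6 -0.61/30; 8 -0.56/34; 10 -0.39/35; 12 -0.34/35; 14 -0.32/36; 16 -0.36/38; 18 -0.59/42; 20 -0.68/44; 22 -0.75/33; 24 -0.76/23; 26 -0.54/18; 28 -1.00/24; 30 -1.30/38; 32 -1.31/36; 
scene ticks: centre off mm, bezel world deg [  1.71  -9.48 -14.42] -34.06825939028002
-6 5.52/50; -4 5.36/50; -2 5.48/44; 0 5.39/43; 2 5.43/51; 4 5.45/53; 6 5.41/53; 8 5.45/55; 10 5.38/51; 12 5.21/59; 14 4.72/71; 16 4.98/75; 18 5.07/70; 20 5.31/48; 22 5.62/27; 24 5.67/57; 26 5.89/67; 28 -5.90/62; 30 -5.82/72; 32 -5.82/80;
```

```bash
sed -i 's|return s/100|return s/100+20*max(0,np.hypot(p[0],p[1])-3.5)+5*max(0,abs(p[2]-3.8)-8)|' fit.py; sed -i 's/I=\[.*$/pass/; s/^    im=np.mean.*/    im=np.load(f"{n}_avg.npy")/; s/^    np.save.*//' fit.py; python3 fit.py scene; python3 - <<'E'
from h import *
S=[]
for n in("top","scene"):
    im=np.load(n+"_avg.npy"); u,v=proj(n,[[.5232,-.1092,.184]])[0].astype(int)
    S.append(cv2.resize(im[v-20:v+20,u-20:u+20],(400,400),interpolation=cv2.INTER_CUBIC).clip(0,255))
cv2.imwrite("pics/z2.png",np.hstack(S))
E
```

```text
scene ticks: centre off mm, bezel world deg [-2.2  -2.72  5.22] -22.292254991812438
-6 -0.95/85; -4 -0.45/66; -2 -0.71/43; 0 -0.50/46; 2 -0.61/40; 4 -0.97/44; 6 -0.92/53; 8 -0.71/50; 10 -0.74/52; 12 -0.71/51; 14 -0.99/49; 16 -1.35/60; 18 -2.11/76; 20 -1.59/80; 22 -1.37/75; 24 -0.46/38; 26 0.04/10; 28 1.54/33; 30 2.48/80; 32 3.56/90; [ WARN:0@0.667] global loadsave.cpp:1063 imwrite_ Unsupported depth image for selected encoder is fallbacked to CV_8U.
```

View pics/z2.png

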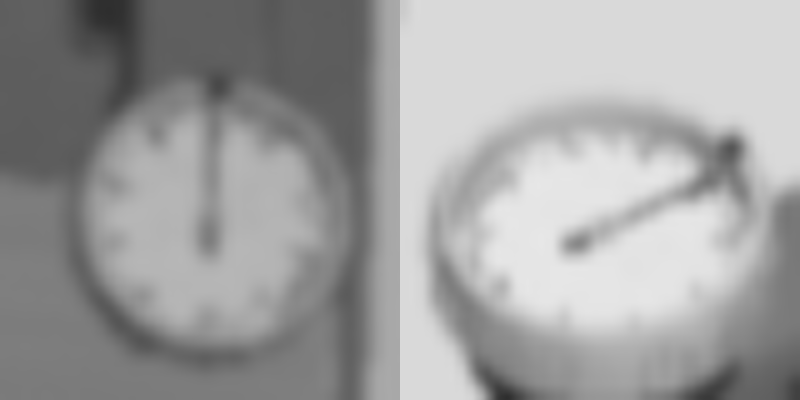

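```bash
python3 - <<'E'
from h import *
S=[]
for n in("top","scene"):
    A=cv2.cvtColor(cv2.imread(f"pics/{n}0.png"),cv2.COLOR_BGR2GRAY).astype(np.float32); B=np.load(n+"_avg.npy")
    # rectified 0.25 mm/px maps on z=.186, centre guess; x up, y left
    g=np.arange(-160,161)*.25e-3; Y,X=np.meshgrid(-g,-g); 
    q=proj(n,np.c_[.5232+X.ravel(),-.1092+Y.ravel(),np.full(X.size,.186)]).astype(np.float32)
    P=[]
    for im,th in((A,64),(B,3.6)):
        r=cv2.remap(im,q[:,0].reshape(X.shape),q[:,1].reshape(X.shape),cv2.INTER_CUBIC)
        S.append(cv2.resize(r,(400,400)).clip(0,255).astype(np.uint8))
        for thr in(15,25,35):
            ang=np.rad2deg(np.arctan2(Y,X)); R=np.hypot(X,Y)
            w=(abs(ang-th)<14)&(R>.0275)&(R<.036); v=r[w]; k=np.clip(v.min()+thr-v,0,None)
            c=np.array([(X[w]*k).sum(),(Y[w]*k).sum()])/k.sum(); P.append(c)
            print(n,th,thr,"min",int(v.min()),"block mm",np.round(c*1e3,2),"ang",round(np.degrees(np.arctan2(c[1],c[0])),2))
    for i in range(3):
        d=P[i]-P[i+3]; ch=np.degrees(np.arctan2(d[1],d[0])); L=np.hypot(*d)*1e3
        print(n,"chord len",round(L,2),"=> r",round(L/2/np.sin(np.radians(30)),2)," final angle",round(ch-90-30,2)," centre", np.round((P[i+3]-L/1e3*np.array([np.cos(np.radians(ch-120)),np.sin(np.radians(ch-120))]))*1e3,2))
cv2.imwrite("pics/rect.png",np.vstack([np.hstack(S[:2]),np.hstack(S[2:])])[::1,::1]) 
cv2.imwrite("pics/rect.png",cv2.resize(cv2.imread("pics/rect.png"),(600,600)))
E
```

```text
top 64 15 min 75 block mm [15.91 28.47] ang 60.79
top 64 25 min 75 block mm [15.35 29.  ] ang 62.1
top 64 35 min 75 block mm [14.87 29.14] ang 62.98
top 3.6 15 min 72 block mm [30.26  2.38] ang 4.5
top 3.6 25 min 72 block mm [31.45  2.64] ang 4.8
top 3.6 35 min 72 block mm [31.96  2.42] ang 4.33
top chord len 29.77 => r 29.77  final angle -1.19  centre [0.49 3.  ]
top chord len 30.89 => r 30.89  final angle 1.41  centre [0.57 1.88]
top chord len 31.73 => r 31.73  final angle 2.61  centre [0.27 0.97]
scene 64 15 min 94 block mm [11.42 26.04] ang 66.32
scene 64 25 min 94 block mm [11.51 26.15] ang 66.24
scene 64 35 min 94 block mm [11.57 26.28] ang 66.24
scene 3.6 15 min 86 block mm [27.76  0.93] ang 1.92
scene 3.6 25 min 86 block mm [27.9   0.95] ang 1.96
scene 3.6 35 min 86 block mm [28.01  0.97] ang 1.99
scene chord len 29.96 => r 29.96  final angle 3.07  centre [-2.15 -0.67]
scene chord len 30.06 => r 30.06  final angle 3.04  centre [-2.12 -0.64]
scene chord len 30.18 => r 30.18  final angle 3.01  centre [-2.13 -0.61]
```

View pics/rect.png

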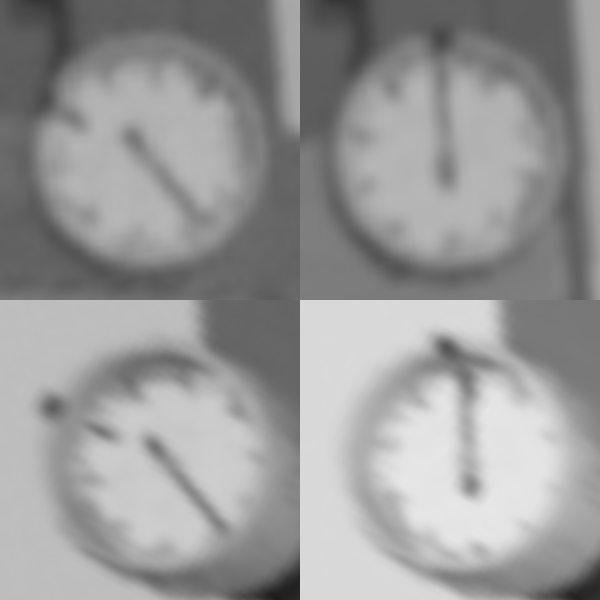

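```bash
python3 go.py .5215 -.1099 .28 -35.2
```

```text
shift mm [  66.  -418.1   10.3] turn deg [ 0.  -0.   0.1]
```

```bash
python3 -m jog '[[[0,0,0],[8,-45,0],-1],[[0,0,0],[15,-90,0],-1],[[0,0,0],[22,-135,0],-1],[[0,0,0],[29,-180,0],-1],[[0,0,0],[36,-225,0],-1]]'; python3 -m jog '[[[0,0,0],[8,-45,0],-1],[[0,0,0],[15,-90,0],-1],[[0,0,0],[22,-135,5],-1],[[0,0,0],[30,-180,10],-1],[[0,0,0],[30,-193,10],-1]]'; python3 -m jog '[[[0,0,0],[0,0,0],-1],[[0,0,0],[0,0,0],-1]]';python3 go.py .5215 -.1099 .1705 -35.2
```

```text
time: 21.45
tool_pos: [0.3868, -0.2493, 0.2905]
ee_rot: [3.141, -0.001, -0.613]
wrist_force: [1.3, -0.7, -0.2]
width: 0.0939
time: 21.95
tool_pos: [0.5232, -0.1068, 0.2785]
ee_rot: [-3.141, 0.003, -0.608]
wrist_force: [-0.7, 0.0, -0.4]
width: 0.094
time: 22.15
tool_pos: [0.521, -0.1107, 0.2805]
ee_rot: [3.141, -0.0, -0.613]
wrist_force: [0.6, -0.3, 0.7]
width: 0.0939
shift mm [-1.0e-01 -1.1e+00  1.1e+02] turn deg [ 0.1 -0.   0.1]
```

```bash
python3 -m jog '[[[0,0,0],[0,-0.8,45],-1],[[0,0,0],[0,-0.8,85],-1],[[0,0,0],[0,-0.8,103],-1],[[0,0,0],[0,-0.8,110],-1],[[0,0,0],[0,-0.8,110],-0.2]]'; python3 -m jog '[[[0,0,0],[0,0,0],-0.2],[[0,0,0],[0,0,0],-0.3],[[0,0,0],[0,0,0],0],[[0,0,0],[0,0,0],1],[[0,0,0],[0,0,0],1]]'; python3 -m jog '[[[0,0,-0.3],[0,0,0],1],[[0,0,-0.6],[0,0,0],1],[[0,0,-1],[0,0,0],1],[[0,0,-1],[0,0,0],1],[[0,0,-1],[0,0,0],1]]'; python3 -m jog '[[[0,0,0],[0,0,0],-0.5],[[0,0,0],[0,0,0],-0.8],[[0,0,0],[0,0,0],-1],[[0,0,0],[0,0,-40],-1],[[0,0,0],[0,0,-90],-1]]';python3 go.py .22 -.42 .29 -35
```

```text
time: 22.65
tool_pos: [0.521, -0.1106, 0.1701]
ee_rot: [3.141, 0.001, -0.615]
wrist_force: [-0.7, 0.8, 1.2]
width: 0.0891
time: 23.15
tool_pos: [0.5222, -0.1094, 0.1718]
ee_rot: [-3.141, -0.002, -0.613]
wrist_force: [-1.7, 1.0, 6.4]
width: 0.0631
time: 23.65
tool_pos: [0.5222, -0.1095, 0.1718]
ee_rot: [-3.141, -0.002, -0.595]
wrist_force: [-2.2, 0.9, 7.2]
width: 0.0633
time: 24.15
tool_pos: [0.5201, -0.1088, 0.2572]
ee_rot: [3.139, 0.008, -0.595]
wrist_force: [1.1, -0.7, 0.1]
width: 0.0937
shift mm [-74.2 426.  -31.1] turn deg [0.1 0.5 0.9]
```

```bash
python3 -m jog '[[[0,0,0],[-8,45,-20],-1],[[0,0,0],[-16,90,-30],-1],[[0,0,0],[-24,135,-30],-1],[[0,0,0],[-32,180,-30],-1],[[0,0,0],[-40,225,-30],-1]]'; python3 -m jog '[[[0,0,0],[-8,45,0],-1],[[0,0,0],[-16,90,0],-1],[[0,0,0],[-24,135,0],-1],[[0,0,0],[-32,180,0],-1],[[0,0,0],[-34,200,0],-1]]'
cp scene_avg.npy scene_old.npy; cp top_avg.npy top_old.npy; python3 - <<'E'
from h import *
S=[]
for n in("top","scene"):
    np.save(n+"_avg.npy",np.mean([cv2.cvtColor(eyes.snapshot(n)[0],cv2.COLOR_RGB2GRAY).astype(np.float32) for _ in range(14)],0))
    g=np.arange(-160,161)*.25e-3; Y,X=np.meshgrid(-g,-g)
    q=proj(n,np.c_[.5232+X.ravel(),-.1092+Y.ravel(),np.full(X.size,.186)]).astype(np.float32)
    ang=np.rad2deg(np.arctan2(Y,X)); R=np.hypot(X,Y); w=(abs(ang-3.6)<14)&(R>.0275)&(R<.036)
    for t in("old","avg"):
        r=cv2.remap(np.load(f"{n}_{t}.npy"),q[:,0].reshape(X.shape),q[:,1].reshape(X.shape),cv2.INTER_CUBIC)
        v=r[w];k=np.clip(v.min()+30-v,0,None);c=np.array([(X[w]*k).sum(),(Y[w]*k).sum()])/k.sum()*1e3
        print(n,t,"block",np.round(c,2))
    p,d=eyes.snapshot(n); cv2.imwrite(f"pics/{n}F.png",p[:,:,::-1])
a=cv2.imread("pics/topF.png")[170:320,250:480]; b=cv2.imread("pics/sceneF.png")[200:400,180:480]
cv2.imwrite("pics/final.png",np.hstack([cv2.resize(a,(460,300)),cv2.resize(b,(340,300))]))
E
python3 fit.py top; python3 tilt.py
```

```text
time: 24.65
tool_pos: [0.3613, -0.2742, 0.2902]
ee_rot: [3.141, -0.001, -0.595]
wrist_force: [0.4, -1.4, -0.5]
width: 0.0942
time: 25.15
tool_pos: [0.2195, -0.4218, 0.2896]
ee_rot: [3.141, 0.001, -0.599]
wrist_force: [0.2, 0.6, 0.0]
width: 0.094
top old block [31.83  2.52]
top avg block [31.49  3.21]
scene old block [27.95  0.96]
scene avg block [27.98  1.84]
top ticks: centre off mm, bezel world deg [-1.77  1.35  5.98] -27.641751206825802
-6 -0.36/44; -4 -0.36/49; -2 -0.30/45; 0 -0.33/38; 2 -0.46/30; 4 -0.66/28; 6 -0.61/30; 8 -0.55/33; 10 -0.38/35; 12 -0.34/35; 14 -0.33/36; 16 -0.29/36; 18 -0.26/38; 20 -0.20/40; 22 -0.34/41; 24 -0.66/35; 26 -1.00/32; 28 -1.03/29; 30 -0.67/37; 32 -0.44/38; 
[ 0.2223 -0.4198  0.2903] 0.09404721138319268 [ 0.0989 -0.676   1.2987]
top 1374 plane [0.0008 0.0027 0.009 ] [[0.37910178303718567, -0.23660162091255188], [0.42639681696891785, -0.23964911699295044], [0.4390665590763092, -0.0430239737033844], [0.391771525144577, -0.03997647762298584]]
scene 2100 plane [-0.0001  0.0002  0.0064] [[0.377419114112854, -0.23974740505218506], [0.42704659700393677, -0.24256464838981628], [0.4384623169898987, -0.041469037532806396], [0.3888348340988159, -0.03865179419517517]]
```

View pics/final.png

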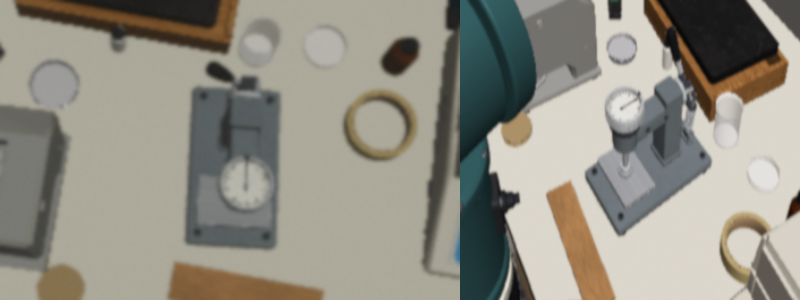

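```bash
python3 -c "
from bench import close_job,robot
print(robot.get_obs()['time']);print(close_job())"
```

```text
26.75
the job is handed in; nothing more can be done
None
```

I finished the job in the order asked and handed it in at 26.75 s. The zero line looks in line with the pointer, but I can only vouch for that to about 1–2°.

- **Coupon:** I took it by its tail, drew it out from under the foot, and set its far end down first. On release the tail settled about 4 mm onto the bench. The last depth check shows it lying flat in front of the gauge, about 25 mm clear of the base.
- **Lever:** I pushed it over its centre with the shut fingers. Pictures show it leaning left, the foot down and the pointer at the column.
- **Bezel:** I turned it about 60° clockwise. Most checks then put it about 1° past zero, so I re-gripped it and turned it back about 1°. The block on the rim moved about 1.5°, slightly more than the 1° I commanded.

**Final zero checks:** In the top view the zero line is in line with the pointer to within about 0.1 mm. The other estimates of the remaining error disagree:

| Method | Error |
|---|---|
| Rim block, top camera | about −0.6° |
| Rim block, scene camera | about +0.9° |
| Dial tick fit, top camera (noisier) | about +2.2° |

The tick fit in the scene camera was poor, so I did not use it.

In the final pictures the other objects near the gauge look as they were at the start; I did not measure them. The arm was clear of everything at hand-in.

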